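# Open the fume enclosure's sash to its set stop and load the flask tray

### The arm

A 6-joint arm with a two-finger parallel gripper is mounted at the origin on the work surface. World frame = base frame: x ahead of the robot, y to its left, z up, the work surface at z = 0. Lengths are in m, angles in rad, forces in N, time in s.
With the tool pointing down it reaches from about 0.325 to 0.775 m from the base axis. Payload 5.5 kg.
Tool frame: the origin (TCP) lies between the finger pads; the fingertips stand 8 mm ahead of it and the grasp point (between the pads) lies 11 mm behind it (tcp_to_tips is the distance from the TCP to the fingertips, in m); z points along the fingers, y is the direction in which the jaws open and shut (so a half turn about z gives the same grasp; the last joint's range is limited). The gripper opens to 88 mm and grips with 3 to 60 N. Pads are 20 mm wide; open, the fingers measure 115 mm over their backs; the gripper's body (75 mm by 178 mm) begins 61 mm behind the grasp point.
Start: joints at [1.069, 0.091, 1.231, -0, 1.82, -0.057], TCP at [0.258, 0.542, 0.231] pointing down, gripper open.
Joint ranges: [-2.87, 2.87], [-0.86, 2.18], [0.17, 2.46], [-1.51, 4.65], [0.06, 2.69], [-2.65, 2.65]. Speed limits (rad/s): [2.57, 2.57, 3.01, 3.14, 3.14, 3.14].

### API

Orientations are given as a unit quaternion [w, x, y, z].
In Python, from bench import * gives the robot as it stands. Calls block until the motion is done:
- move_to(position, orientation): joint-space move of the TCP to a pose.
- move_l(position, speed=0.15, orientation=None): straight line of the TCP; orientation=None keeps the orientation; speed is the mean speed in m/s.
- movej(angles): joint-space move.
- gripper_open() and close(): open the fingers fully, or close them until they stop; the grip force is fixed at half the most.
- hold(seconds).
- inverse_kinematics(position, orientation): joint angles nearest the present ones, or None.
- state(): the state.
- get_image(name): name is "scene" or "side" or "wrist"; returns a dict with "frame" (384x512x3 uint8, blue, green, red), "depth" (384x512 float32, m along the optical axis (not along the pixel's ray), 0 where there is no reading), "camera_matrix" (3x3 intrinsics, pixels), "k1" (the pictures are not rectified: a ray, as slopes to the right and down, at radius r is drawn at 1 + k1 r^2 times it, then the intrinsics apply), "view" (4x4, takes a point from world to camera coordinates). Camera axes: x right, y up, looking along -z (the intrinsics and any distortion apply to the point x, -y, -z); pixel columns grow to the right and rows downward; lengths in m; the calibration is good to about 2 mm. A picture is of the moment at which its call begins.
A pose or a line that the arm cannot do raises IKError and nothing moves.
- job_done(): hands the job in, once; it reports no verdict.
The state is a dict: "time": time; "joint_pos": joint angles; "dq": joint speeds; "joint_torque": joint torques, N m; "ee_pos": TCP position; "ee_rot": TCP orientation; "ft_force": force on the tool from outside, world axes, zero at the start; "moment": the same for the moment, N m; "finger_gap": finger opening in m.
Only numpy, scipy, OpenCV 4.12 (cv2) and the standard library are available. Lean on these libraries where they do the work, as an engineer would, in place of code of your own. Each camera call takes 0.05 s, during which the arm holds its last target.

### The job

Raise the sliding sash of the clear fume enclosure by pushing up gently under its ledge until it sits snugly against the rubber foot of the height stop on the right-hand post, and leave it resting there without ramming it. Then slide the wooden tray with the flask in under the sash, between its rails, until it is fully home against the rubber pad at the back, keeping the flask upright on the tray. Leave everything else on the bench where it is.

Things in the scene. Friction and masses are not known exactly. Their poses are not given: they have to be found in the camera images.
- hood: Clear-panelled benchtop fume enclosure, aluminium posts, 430 mm wide, 430 tall, 180 deep, fixed, turned by up to 0.2 rad. Origin on the bench (z = 0), middle of the sash plane; x points into the enclosure, away from its open front, y to its left, z up. Posts 30 mm square at y = -200 and +200; header beam at z = 400 to 430, clear roof and sides.
- rails (a point): Middle of the mouth of the two bench rails that guide the tray, at the rails' top (12 mm above the bench); axes as the enclosure's. The rails start here, 60 mm in front of the sash plane, and run 195 mm along +x; each is 10 mm wide, their inner faces at y = -64 and +64 mm.
- deck (a point): Point on the bench midway between the rails, 30 mm behind the sash plane; axes as the enclosure's. 100 mm further along +x is the front face of a rubber pad (60 mm wide, 7 to 23 mm above the bench) on a block at the enclosure's back. The tray is home when its far edge touches this face. The pad yields about 1 mm per 3 N, at most 5 mm, and is then hard.
- sash: Vertical sliding sash: clear panel 365 mm wide, 160 high, with an aluminium ledge along its bottom, standing out 42 mm to the front of the panel. Slides straight up and down only, ledge underside 70 to 100 mm above the bench at the start. Counterbalanced: stays where left, takes about 1.5 to 5 N to raise, differing each time. More than 22 N of push on it counts as ramming. Origin as ledge.
- ledge (a point): Middle of the underside of the sash's ledge, at its front edge (45 mm before the sash plane); axes as the enclosure's. The ledge is 12 mm thick, 440 mm long (y = -220 to +220). A finger may push up under it or its front edge. The tray and flask stand before its middle; from 75 to 190 mm left or right of the middle the space below is free. The stop is above its right end.
- stop: Height stop: dark steel bracket 34 x 30 x 14 mm on the front of the right post (y = -200), its height set anew each time. Origin: middle of its underside; axes as the enclosure's. Under it hangs a screw with a rubber foot, 20 mm diameter. The foot's lower face is 8 to 18 mm below the bracket; this is set by hand and not measured: feel where the ledge's top meets it.
- stop_screw_top (a point): Middle of the stop bracket's top, 14 mm above its underside, over the screw. The rubber foot below yields about 1 mm per 3 N, at most 5 mm, then is hard. The sash is seated when it presses the foot with more than 3 N, over and above the push that moves the sash, for 0.2 s. Let go after that, it keeps touching the foot by its own friction.
- tray: Loose wooden tray, 210 mm long (x), 120 wide, 12 thick, 0.3 to 0.6 kg, with an upright board 50 mm high, 12 thick at its near (-x) end, outer face at x = -105. Origin: middle of its underside; x towards the enclosure. Its far end starts between the rails, 4 mm play each side. Home, its origin is at x = 25 mm of the enclosure. Takes 2 to 7 N to slide; more than 22 N of push counts as ramming.
- flask: Empty conical glass flask, 110 mm tall, foot diameter 74 mm, neck 30 to 38 mm, 0.12 kg, standing loose on the tray, 20 mm beyond the tray's middle. Origin: centre of its underside; z up.
- beaker: Bystander: glass beaker, 68 mm diameter, 90 mm tall, standing near the enclosure's left front. Origin: centre of its underside.
- wash_bottle: Bystander: white wash bottle with a cap and a spout, 68 mm diameter, 200 mm tall, near the enclosure's right front. Origin: centre of its underside.
- dish: Bystander: shallow glass dish, 90 mm diameter, 18 mm tall, on the right of the bench. Origin: centre of its underside.
- cylinder: Bystander: measuring cylinder, 245 mm tall, foot 72 mm, to the left of the enclosure. Origin: centre of its underside.
- inner_beaker: Bystander: small glass beaker, 52 mm diameter, 60 mm tall, inside the enclosure on the left. Origin: centre of its underside.
- spatula: Bystander: flat steel spatula, 190 mm long, 4 mm thick, lying on the left of the bench. Origin: on the bench under its shank.
- spare_flask: Bystander: larger empty conical flask, 127 mm tall, foot diameter 85 mm, on the foot of the wooden stand at the far right. Origin: centre of its underside.
There are look-alikes about, which are no part of the job. Several things look just like the tray: the one meant starts farthest to the robot's right.

How it is judged:
On the way, in this order (a step that is already met when the one before it is completed fails the run):
1. the sash is pressed up against the rubber foot of the stop with more than 3 N, for 0.2 s, before the tray is slid in (contact force between sash and stop above 3 N and x of tray in the frame of hood below -0.05 m), for 0.2 s.
2. the tray is home against the back pad (within 4 mm), flask upright on it (x of tray in the frame of hood above 0.021 m and angle between flask's own z axis and vertical below 0.1 rad), for 0.2 s.
At the end, for the whole second after the job is handed in: The sash is at rest and still touches the rubber foot of the stop; the tray is at rest between the rails, within 4 mm of touching the back pad and straight to 0.06 rad; the flask stands upright on the tray, its centre within 45 mm of the tray's middle (all of step 2 and contact force between sash and stop above 0.1 N and linear speed of each of sash, tray below 0.01 m/s and angle between the x axis of tray and the x axis of hood, either way round below 0.06 rad and horizontal distance between flask and tray below 0.045 m and z of flask in the frame of tray below 0.016 m).
It fails at once if the sash is rammed: the robot pushes on it with more than 22 N (contact force between any of the fingers, the arm and sash above 22 N).
It fails at once if the tray is rammed: the robot pushes on it with more than 22 N (contact force between any of the fingers, the arm and tray above 22 N).
It fails at once if the flask tips over (more than 0.4 rad) (angle between flask's own z axis and vertical above 0.4 rad).
It fails at once if a bystander is pushed more than 25 mm (distance of any of beaker, wash_bottle, dish, cylinder, inner_beaker, spatula, spare_flask from where it was at the start of the episode above 0.025 m).
It also fails if it takes over 72 s, if anything falls off the work surface, if the arm or the gripper's body presses on something with over 40 N, if the wrist force passes 120 N, or if a joint passes its speed limit or range.

## Working session

There is one attempt and no reset: what is moved stays moved. The work goes in short steps, each a Python script; the robot and the scene stay as the last script left them, time stands still between calls to the robot, and variables do not carry over. Pictures are saved under pics/ and viewed, and the job is handed in when it is done.

```bash
ls; mkdir -p pics; python3 - <<'E'
from bench import *
import cv2,numpy as np,pickle
s=state();print(s)
for n in["scene","side","wrist"]:
    d=get_image(n);cv2.imwrite(f"pics/{n}0.png",d["frame"]);pickle.dump(d,open(f"{n}0.pkl","wb"))
    print(n,d["camera_matrix"].tolist(),d["k1"],np.round(d["view"],3).tolist(),(d["depth"]>0).mean())
E
```

```text
pics
{'time': 0.0, 'joint_pos': array([ 1.06933439e+00,  9.18246863e-02,  1.23185418e+00,  2.12804906e-05,
        1.81980498e+00, -5.67158768e-02]), 'dq': array([-8.97507179e-04,  3.29461695e-05,  5.44646833e-04,  1.39195581e-03,
        2.70048743e-03, -1.80413178e-03]), 'joint_torque': array([-3.50782839e-04, -4.46481013e+01, -4.06420469e+01,  6.96562766e-02,
        3.01376253e-02, -2.51403999e-04]), 'ee_pos': array([0.25800697, 0.5413856 , 0.22954524]), 'ee_rot': array([-2.70407404e-04,  2.20542193e-01,  9.75376977e-01, -9.06163816e-04]), 'ft_force': array([ 0.32573233, -0.31770519, -0.84465309]), 'moment': array([-0.02345134,  0.01188925,  0.0075054 ]), 'finger_gap': 0.08786939617349326}
scene [[435.23937349687503, 0.0, 262.68288860979953], [0.0, 435.23937349687503, 195.1596534932848], [0.0, 0.0, 1.0]] 0.03997737899946869 [[-0.794, -0.608, -0.005, 0.405], [0.576, -0.754, 0.314, -0.442], [-0.195, 0.246, 0.949, -1.801], [0.0, 0.0, 0.0, 1.0]] 0.9959767659505209
side [[447.8342600520512, 0.0, 255.0714894347945], [0.0, 447.8342600520512, 188.33873533451626], [0.0, 0.0, 1.0]] -0.04142603945403787 [[0.784, -0.62, 0.009, -0.5], [0.574, 0.731, 0.369, -0.331], [-0.236, -0.284, 0.929, -1.735], [0.0, 0.0, 0.0, 1.0]] 0.9960174560546875
wrist [[283.87701554675397, 0.0, 259.6759654319288], [0.0, 283.87701554675397, 194.4435670092015], [0.0, 0.0, 1.0]] -0.020863572443659648 [[0.431, 0.902, -0.002, -0.599], [-0.868, 0.414, -0.275, 0.034], [-0.247, 0.121, 0.961, -0.39], [0.0, 0.0, 0.0, 1.0]] 0.99560546875
```

View pics/scene0.png

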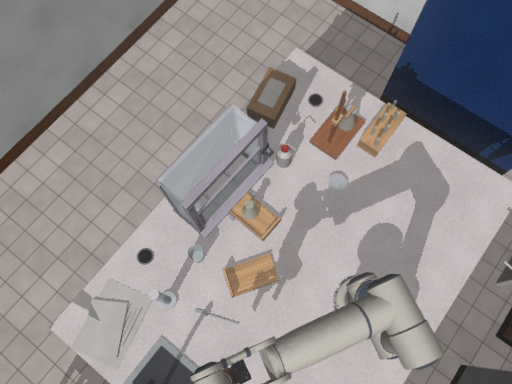

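View pics/side0.png

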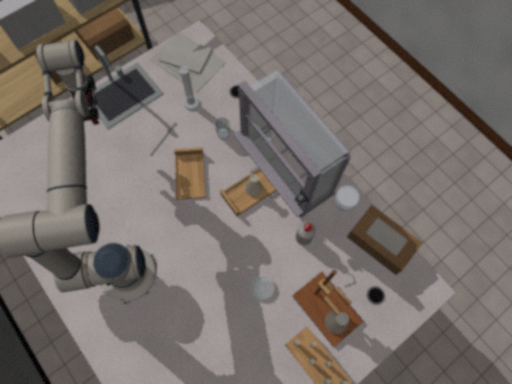

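View pics/wrist0.png

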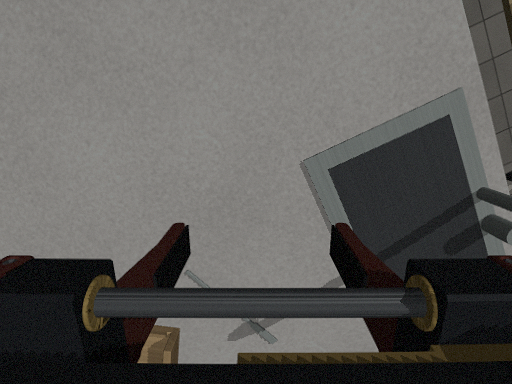

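Scene picture: hood at (215,170), the tray carrying the flask at its mouth (256,215), an empty look-alike tray at (252,275). The wash bottle is at (284,157), the beaker at (196,254) and the dish at (338,182). In the side view the trays are at (248,190) and (190,173). I'll enlarge that part and measure.

```bash
cat > h.py <<'E'
import numpy as np,cv2,pickle
def load(n): return pickle.load(open(n+".pkl","rb"))
def D(d):
    return d["camera_matrix"],d["k1"]
def slopes(d,uv):
    K,k=D(d);uv=np.atleast_2d(uv).astype(float)
    p=cv2.undistortPoints(uv.reshape(-1,1,2),K,np.array([k,0,0,0,0.])).reshape(-1,2)
    return p
def pts_depth(d,uv,z):
    p=slopes(d,uv);z=np.asarray(z,float).reshape(-1)
    c=np.c_[p[:,0]*z,-p[:,1]*z,-z,np.ones(len(z))]
    return (np.linalg.inv(d["view"])@c.T).T[:,:3]
def ray(d,uv):
    Vi=np.linalg.inv(d["view"]);p=slopes(d,uv)
    r=np.c_[p[:,0],-p[:,1],-np.ones(len(p))]@Vi[:3,:3].T
    return Vi[:3,3],r
def onplane(d,uv,z):
    o,r=ray(d,uv);return o+r*((z-o[2])/r[:,2])[:,None]
def proj(d,P):
    P=np.atleast_2d(P);V=d["view"];c=P@V[:3,:3].T+V[:3,3]
    x=c[:,0]/-c[:,2];y=-c[:,1]/-c[:,2];f=1+d["k1"]*(x*x+y*y);K=d["camera_matrix"]
    return np.c_[K[0,0]*x*f+K[0,2],K[1,1]*y*f+K[1,2]]
def cloud(d):
    h,w=d["depth"].shape;u,v=np.meshgrid(np.arange(w),np.arange(h))
    return pts_depth(d,np.c_[u.ravel(),v.ravel()].astype(float),d["depth"].ravel()).reshape(h,w,3)
def tri(d1,p1,d2,p2):
    o1,r1=ray(d1,p1);o2,r2=ray(d2,p2);out=[]
    for a,b in zip(r1,r2):
        t=np.linalg.lstsq(np.c_[a,-b],o2-o1,rcond=None)[0]
        out.append(np.r_[(o1+a*t[0]+o2+b*t[1])/2,np.linalg.norm(o1+a*t[0]-o2-b*t[1])])
    return np.array(out)
E
python3 - <<'E'
from h import *
for n,(x0,y0,x1,y1) in {"scene":(150,95,310,245),"side":(175,70,355,230)}.items():
    d=load(n+"0");c=d["frame"][y0:y1,x0:x1];cv2.imwrite(f"pics/{n}_crop.png",cv2.resize(c,None,fx=3.7 if n=="side" else 4,fy=3.7 if n=="side" else 4,interpolation=cv2.INTER_CUBIC))
    C=cloud(d);
    np.set_printoptions(precision=3,suppress=True)
s,d=load("scene0"),load("side0")
# wooden tray mask
for n,d in(("scene",s),("side",d)):
    hsv=cv2.cvtColor(d["frame"],cv2.COLOR_BGR2HSV);m=cv2.inRange(hsv,(8,90,80),(25,255,255))
    k,l,st,ce=cv2.connectedComponentsWithStats(m)
    for i in range(1,k):
        if st[i,4]>150:
            P=cloud(d)[l==i];print(n,st[i],ce[i].round(),np.median(P,0),np.percentile(P[:,2],[5,50,95]))
E
```

```text
scene [333   0  59  31 456] [364.  13.] [ 1.004 -1.815 -0.695] [-0.737 -0.695 -0.651]
scene [ 310   91   55   68 1258] [335. 132.] [ 0.515 -0.526  0.02 ] [0.011 0.02  0.303]
scene [358 102  49  54 899] [381. 130.] [ 0.359 -0.676  0.062] [0.03  0.062 0.07 ]
scene [230 193  50  46 848] [256. 218.] [ 0.55  -0.017  0.012] [0.003 0.012 0.048]
scene [ 223  254   56   42 1367] [250. 275.] [0.429 0.189 0.011] [0.003 0.011 0.038]
side [   0    0  123   70 1574] [49. 31.] [ 0.388  1.443 -0.207] [-0.217 -0.207 -0.197]
side [  78    7   66   54 1177] [110.  31.] [ 0.683  1.518 -0.454] [-0.597 -0.454 -0.436]
side [ 57  32  45  43 462] [85. 55.] [ 0.484  1.49  -0.588] [-0.603 -0.588 -0.4  ]
side [   0   54   44   75 2240] [20. 90.] [ 0.029  1.555 -0.59 ] [-0.604 -0.59  -0.575]
side [ 176  153   29   46 1211] [190. 176.] [0.431 0.181 0.011] [0.003 0.011 0.019]
side [221 169  54  45 925] [246. 194.] [ 0.554 -0.033  0.013] [0.004 0.013 0.048]
side [354 206  67  44 508] [383. 227.] [ 0.894 -0.456  0.09 ] [0.083 0.09  0.096]
side [ 294  273   69   73 2010] [326. 306.] [ 0.511 -0.566  0.021] [0.013 0.021 0.234]
side [ 286  328   65   56 1541] [315. 359.] [ 0.367 -0.686  0.062] [0.056 0.062 0.069]
```

View pics/scene_crop.png

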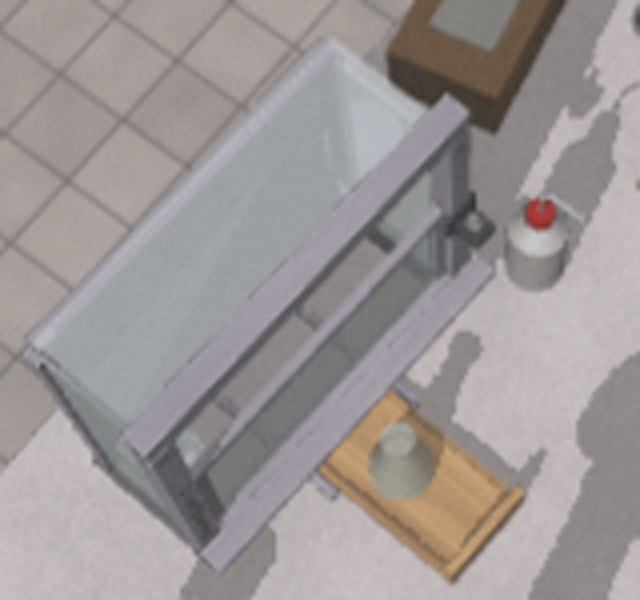

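View pics/side_crop.png

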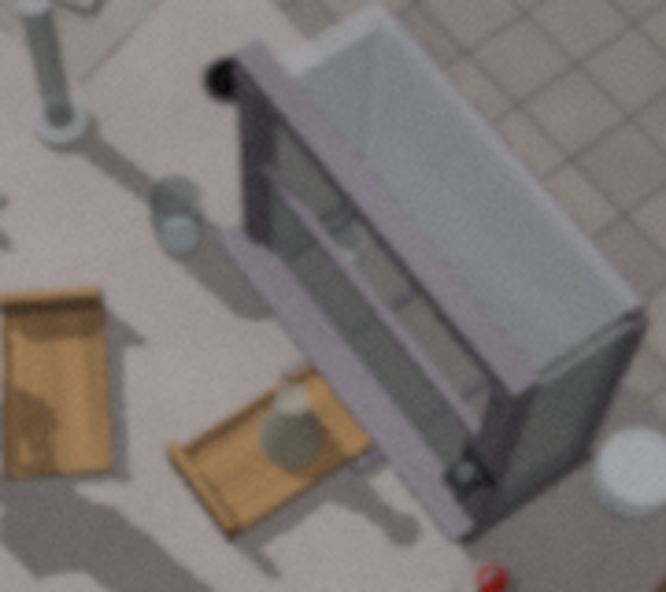

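```bash
python3 - <<'E'
from h import *
np.set_printoptions(precision=4,suppress=True)
for n in("scene","side"):
    d=load(n+"0");C=cloud(d)
    box=(C[...,0]>.5)&(C[...,0]<1.)&(C[...,1]>-.35)&(C[...,1]<.35)
    for nm,lo,hi in(("header",.418,.445),):
        P=C[box&(C[...,2]>lo)&(C[...,2]<hi)][:,:3]
        r=cv2.minAreaRect(P[:,:2].astype(np.float32));print(n,nm,len(P),np.median(P[:,2]),r, "\n",cv2.boxPoints(r))
    hist,e=np.histogram(C[box][:,2],bins=np.arange(0.05,.45,.005));print([(round(a,3),b) for a,b in zip(e,hist) if b>60])
E
```

```text
scene header 1037 0.42841468929187476 ((0.698347270488739, -0.029126927256584167), (0.42884311079978943, 0.034516025334596634), 86.83724212646484) 
 [[ 0.6693 -0.2423]
 [ 0.7037 -0.2442]
 [ 0.7274  0.184 ]
 [ 0.6929  0.1859]]
[(np.float64(0.085), np.int64(90)), (np.float64(0.09), np.int64(269)), (np.float64(0.095), np.int64(417)), (np.float64(0.1), np.int64(302)), (np.float64(0.105), np.int64(105)), (np.float64(0.11), np.int64(86)), (np.float64(0.115), np.int64(94)), (np.float64(0.12), np.int64(82)), (np.float64(0.23), np.int64(64)), (np.float64(0.25), np.int64(121)), (np.float64(0.255), np.int64(152)), (np.float64(0.26), np.int64(84)), (np.float64(0.375), np.int64(98)), (np.float64(0.38), np.int64(71)), (np.float64(0.39), np.int64(130)), (np.float64(0.395), np.int64(1141)), (np.float64(0.4), np.int64(1710)), (np.float64(0.405), np.int64(458)), (np.float64(0.41), np.int64(68)), (np.float64(0.42), np.int64(158)), (np.float64(0.425), np.int64(547)), (np.float64(0.43), np.int64(291))]
side header 1143 0.4288697353709028 ((0.7038102746009827, -0.03201872110366821), (0.43122047185897827, 
[... 783 characters left out ...]
), (np.float64(0.185), np.int64(63)), (np.float64(0.19), np.int64(79)), (np.float64(0.2), np.int64(67)), (np.float64(0.22), np.int64(86)), (np.float64(0.225), np.int64(84)), (np.float64(0.23), np.int64(73)), (np.float64(0.245), np.int64(72)), (np.float64(0.25), np.int64(110)), (np.float64(0.255), np.int64(206)), (np.float64(0.26), np.int64(112)), (np.float64(0.375), np.int64(109)), (np.float64(0.38), np.int64(78)), (np.float64(0.395), np.int64(890)), (np.float64(0.4), np.int64(2032)), (np.float64(0.405), np.int64(584)), (np.float64(0.41), np.int64(89)), (np.float64(0.415), np.int64(62)), (np.float64(0.42), np.int64(129)), (np.float64(0.425), np.int64(580)), (np.float64(0.43), np.int64(379))]
```

```bash
python3 - <<'E'
from h import *
np.set_printoptions(precision=4,suppress=True)
yaw=-0.053;c,s=np.cos(yaw),np.sin(yaw);R=np.array([[c,-s,0],[s,c,0],[0,0,1]]);O=np.array([.701,-.0306,0])
for n in("scene","side"):
    d=load(n+"0");C=(cloud(d)-O)@R
    m=(C[...,0]>-.1)&(C[...,0]<.0)&(abs(C[...,1])<.235)&(C[...,2]>.085)&(C[...,2]<.115)
    k,l,st,_=cv2.connectedComponentsWithStats(m.astype(np.uint8));i=1+np.argmax(st[1:,4]);P=C[l==i]
    r=cv2.minAreaRect(P[:,:2].astype(np.float32));print(n,"ledge",len(P),np.median(P[:,2]),r,np.percentile(P,[1,5,50,95,99],axis=0))
    fx=P[(abs(P[:,1])<.18)]
    bins=np.arange(-.18,.181,.04);fr=[np.percentile(fx[(fx[:,1]>a)&(fx[:,1]<a+.04),0],3) for a in bins[:-1]];print(np.array(fr))
    # stop
    m=(C[...,0]>-.1)&(C[...,0]<.0)&(abs(C[...,1]+.2)<.035)&(C[...,2]>.12)&(C[...,2]<.39)
    g=d["frame"].max(-1);mm=m&(g<95);print("dark pts",mm.sum());Q=C[mm];
    vv,uu=np.where(mm);print(np.c_[uu,vv,(Q*1000).round(),g[mm]][:60:2].astype(int))
    print("header f", [ (np.array(O+R@[x,y,.43])).round(3) for x,y in((-.015,.215),)])
E
```

```text
scene ledge 1086 0.09815340887836965 ((-0.028499661013484, 0.00018084049224853516), (0.04806424677371979, 0.4403201937675476), 0.43093445897102356) [[-0.0507 -0.2112  0.0872]
 [-0.0493 -0.1896  0.09  ]
 [-0.0285  0.0097  0.0982]
 [-0.0071  0.195   0.1079]
 [-0.0057  0.2148  0.1128]]
[-0.0503 -0.0493 -0.0499 -0.0501 -0.0499 -0.0497 -0.0502 -0.0493 -0.0502]
dark pts 139
[[ 266  129  -16 -208  386   92]
 [ 264  131  -17 -196  390   92]
 [ 266  131  -18 -205  378   86]
 [ 265  132  -18 -200  376   83]
 [ 264  133  -17 -195  375   86]
 [ 266  133  -18 -206  359   93]
 [ 264  134  -18 -194  370   92]
 [ 266  134  -18 -205  353   93]
 [ 265  135  -15 -204  341   89]
 [ 265  136  -14 -204  333   94]
 [ 264  137  -17 -195  342   91]
 [ 266  137  -16 -208  318   93]
 [ 266  138  -17 -207  313   94]
 [ 265  139  -16 -202  311   89]
 [ 265  140  -17 -201  305   94]
 [ 265  141  -16 -203  292   93]
 [ 264  142  -17 -195  296   94]
 [ 264  143  -17 -195  288   94]
 [ 266  143  -17 -207  267   91]
 [ 264  144  -17 -195  278   94]
 [ 266  144  -17 -207  259   90]
 [ 268  144  -18 -218  243   66]
 [ 
[... 1002 characters left out ...]
 [ 307  181  -11 -194  350   68]
 [ 309  181   -8 -200  358   61]
 [ 311  181  -12 -210  382   66]
 [ 313  181   -9 -215  389   60]
 [ 306  182  -10 -190  332   73]
 [ 308  182  -10 -198  349   66]
 [ 310  182  -10 -206  364   61]
 [ 312  182  -11 -214  382   60]
 [ 314  182   -4 -217  378   56]
 [ 306  183  -12 -192  331   71]
 [ 308  183  -10 -199  341   68]
 [ 310  183  -10 -207  358   64]
 [ 312  183  -10 -215  373   60]
 [ 314  183   -1 -216  363   55]
 [ 306  184  -10 -192  319   68]
 [ 308  184  -12 -202  341   66]
 [ 310  184  -11 -209  354   67]
 [ 312  184   -9 -216  365   58]
 [ 305  185  -11 -190  307   79]
 [ 307  185  -12 -199  326   66]]
header f [array([0.697, 0.185, 0.43 ])]
```

```bash
python3 - <<'E'
from h import *
for n,(x0,y0,x1,y1) in {"scene":(240,125,300,185),"side":(270,165,330,225)}.items():
    d=load(n+"0");c=d["frame"][y0:y1,x0:x1];cv2.imwrite(f"pics/{n}_stop.png",cv2.resize(c,None,fx=10,fy=10,interpolation=cv2.INTER_CUBIC))
E
```

```text
(no output)
```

View pics/scene_stop.png

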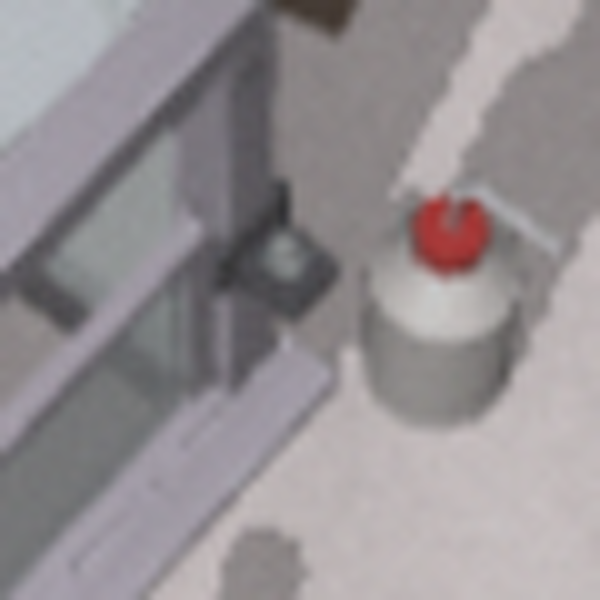

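View pics/side_stop.png

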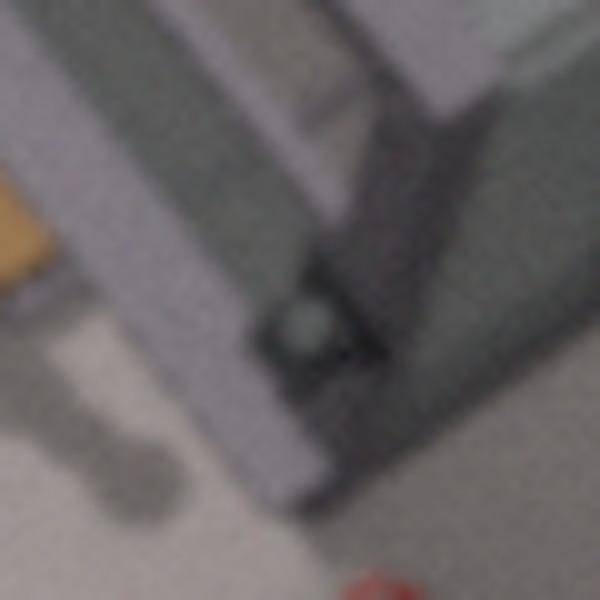

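```bash
python3 - <<'E'
from h import *
np.set_printoptions(precision=4,suppress=True)
a,b=load("scene0"),load("side0")
print("screwtop",tri(a,[[268,150]],b,[[300.3,197.3]]), cloud(a)[149:152,267:270].reshape(-1,3).mean(0),cloud(b)[196:199,299:302].reshape(-1,3).mean(0))
yaw=-0.053;c,s=np.cos(yaw),np.sin(yaw);R=np.array([[c,-s,0],[s,c,0],[0,0,1]]);O=np.array([.701,-.0306,0])
print("hoodframe",(tri(a,[[268,150]],b,[[300.3,197.3]])[:,:3]-O)@R)
# tray: top-of-board corners & ledge corners
for n,d in(("scene",a),("side",b)):
    hsv=cv2.cvtColor(d["frame"],cv2.COLOR_BGR2HSV);m=cv2.inRange(hsv,(8,70,60),(25,255,255))
    C=(cloud(d)-O)@R
    m=(m>0)&(C[...,0]>-.3)&(C[...,0]<.05)&(abs(C[...,1])<.1)
    B=C[m&(C[...,2]>.04)];T=C[m&(C[...,2]<.02)&(C[...,2]>.007)]
    for q in(B,T):
        r=cv2.minAreaRect(q[:,:2].astype(np.float32));print(n,len(q),r,np.median(q,0),"\n",cv2.boxPoints(r))
    # flask: greyish
    F=C[(C[...,2]>.03)&(C[...,2]<.14)&(C[...,0]>-.22)&(C[...,0]<-.06)&(abs(C[...,1])<.05)&~m]
    print("flask",len(F),np.median(F,0),F[:,2].max())
    Bt=(cloud(d))
    for nm,ctr in(("beaker",None),):pass
    G=C[(C[...,2]>.03)&(C[...,2]<.3)&(C[...,0]<-.06)&(C[...,0]>-.4)]
W=lambda uv,d,z:(onplane(d,uv,z))
print("beaker",W([[196,250]],a,.09),W([[222,126]],b,.09),"bottle",W([[284,148]],a,.2),W([[307,228]],b,.2))
E
python3 - <<'E'
import sys;sys.path.insert(0,'.')
from h import *
import os;os.chdir('.')
a=load("scene0");C=cloud(a)
for n in("scene0","side0"):
    d=load(n);C=cloud(d)
    m=(C[...,2]>.03)&(C[...,2]<.5)&(C[...,0]>.3)&(C[...,0]<.68)&(abs(C[...,1])<.45)
    k,l,st,ce=cv2.connectedComponentsWithStats(m.astype(np.uint8))
    for i in range(1,k):
        if st[i,4]>30:
            P=C[l==i];print(n,ce[i].round(),st[i,4],P.min(0).round(3),P.max(0).round(3))
E
```

```text
screwtop [[ 0.6587 -0.2288  0.2366  0.0038]] [ 0.6554 -0.2266  0.2416] [ 0.6595 -0.228   0.2399]
hoodframe [[-0.0317 -0.2001  0.2366]]
scene 82 ((-0.22083041071891785, 0.0027648769319057465), (0.012493319809436798, 0.11472136527299881), 0.1953696310520172) [-0.221   0.0016  0.0478] 
 [[-0.2273  0.0601]
 [-0.2269 -0.0546]
 [-0.2144 -0.0546]
 [-0.2148  0.0601]]
scene 609 ((-0.1686083972454071, 0.007604241371154785), (0.14541971683502197, 0.28730645775794983), 80.93973541259766) [-0.1431  0.0097  0.0122] 
 [[-0.3219 -0.0416]
 [-0.0382 -0.0868]
 [-0.0153  0.0568]
 [-0.299   0.102 ]]
flask 208 [-0.1092  0.008   0.067 ] 0.13427427305907602
side 102 ((-0.14293353259563446, -0.005971577018499374), (0.11816836893558502, 0.1563713252544403), 89.4685287475586) [-0.2134 -0.0077  0.0487] 
 [[-0.2217 -0.0643]
 [-0.0653 -0.0658]
 [-0.0642  0.0524]
 [-0.2206  0.0538]]
side 704 ((-0.16105397045612335, 0.005445986986160278), (0.14496204257011414, 0.2888674736022949), 80.70407104492188) [-0.1394 -0.0046  0.0125] 
 [[-0.3153 -0.0428]
 [-0.0302 -0.0894]
 [-0.0068  0.0536]
 [-0.2919  0.1003]]
flask 229 [-
[... 240 characters left out ...]
4. 154.] 279 [ 0.581 -0.343  0.03 ] [ 0.662 -0.276  0.2  ]
scene0 [249. 210.] 208 [ 0.568 -0.058  0.03 ] [0.634 0.008 0.134]
scene0 [270. 228.] 97 [ 0.471 -0.074  0.03 ] [0.489 0.042 0.061]
scene0 [197. 254.] 81 [0.624 0.23  0.03 ] [0.679 0.295 0.099]
scene0 [227. 282.] 91 [0.432 0.237 0.035] [0.535 0.307 0.06 ]
side0 [221. 128.] 146 [0.631 0.226 0.03 ] [0.68  0.295 0.099]
side0 [281. 183.] 868 [ 0.643 -0.255  0.08 ] [0.68  0.189 0.43 ]
side0 [188. 150.] 118 [0.438 0.232 0.03 ] [0.541 0.307 0.058]
side0 [254. 185.] 251 [ 0.574 -0.063  0.03 ] [0.64  0.002 0.131]
side0 [229. 201.] 103 [ 0.476 -0.084  0.03 ] [0.496 0.037 0.057]
side0 [306. 233.] 332 [ 0.585 -0.35   0.03 ] [ 0.669 -0.283  0.205]
```

```bash
cat >> h.py <<'E'
YAW=-0.053;_c,_s=np.cos(YAW),np.sin(YAW);R=np.array([[_c,-_s,0],[_s,_c,0],[0,0,1.]]);O=np.array([.701,-.0306,0])
def W(x,y,z): return O+R@np.array([x,y,z])
def quat(pitch,flip):  # pitch: angle of tool z below horizontal
    from scipy.spatial.transform import Rotation as Ro
    z=R@np.array([np.cos(pitch),0,-np.sin(pitch)]);y=R@np.array([0,1.,0])*(-1 if flip else 1);x=np.cross(y,z)
    q=Ro.from_matrix(np.c_[x,y,z]).as_quat();return q[[3,0,1,2]]
E
python3 - <<'E'
from bench import *
from h import *
np.set_printoptions(precision=2,suppress=True)
print(state()["time"])
for t in(0,.35,.6,.8):
  for f in(0,1):
    for y in(-.15,.15):
      print(t,f,y,[inverse_kinematics(W(x,y,z),quat(t,f)) for x,z in((-.12,.055),(-.03,.055),(-.03,.19))])
for t in(.8,1.0,1.2):
  for f in(0,1): print("push",t,f,[inverse_kinematics(W(x,0,.03),quat(t,f)) for x in(-.3,-.24,-.09)])
print(state()["time"])
E
```

```text
0.15
0 0 -0.15 [None, array([-0.56,  0.12,  2.26,  2.49,  0.92,  2.  ]), array([-0.56, -0.29,  2.3 ,  2.23,  0.65,  2.37])]
0 0 0.15 [array([ 0.41, -0.07,  2.46,  3.74,  0.91,  1.18]), array([0.3 , 0.13, 2.25, 3.61, 0.87, 1.26]), array([ 0.3 , -0.27,  2.28,  3.85,  0.56,  0.94])]
0 1 -0.15 [None, array([-0.56,  0.12,  2.26,  2.49,  0.92, -1.14]), array([-0.56, -0.29,  2.3 ,  2.23,  0.65, -0.77])]
0 1 0.15 [array([ 0.41, -0.07,  2.46,  3.74,  0.91, -1.96]), array([ 0.3 ,  0.13,  2.25,  3.61,  0.87, -1.89]), array([ 0.3 , -0.27,  2.28,  3.85,  0.56, -2.2 ])]
0.35 0 -0.15 [None, None, None]
0.35 0 0.15 [array([ 0.38, -0.46,  2.46,  4.61,  0.4 ,  0.27]), array([ 0.28, -0.16,  2.23,  4.32,  0.34,  0.53]), array([ 0.28, -0.42,  2.16, -1.02,  0.37, -0.46])]
0.35 1 -0.15 [None, array([-0.53, -0.18,  2.25,  1.79,  0.46, -0.42]), array([-0.53, -0.44,  2.17,  1.14,  0.5 ,  0.31])]
0.35 1 0.15 [None, array([ 0.28, -0.16,  2.23,  4.32,  0.34, -2.62]), None]
0.6 0 -0.15 [None, array([-0.49, -0.22,  2.13,  0.87,  0.47, -2.64]), array([-0.49, -0.39,  2.  ,  0.58,  0.69, -2.29])]
0.6 0 0.15 [array([ 
[... 982 characters left out ...]
5 [array([ 0.28, -0.43,  2.18, -0.37,  0.68,  2.11]), array([ 0.22, -0.16,  1.97, -0.33,  0.61,  2.05]), array([ 0.22, -0.27,  1.82, -0.25,  0.86,  1.93])]
push 0.8 0 [None, None, array([-0.13, -0.41,  2.21,  0.1 ,  0.57, -1.7 ])]
push 0.8 1 [None, None, array([-0.13, -0.41,  2.21,  0.1 ,  0.57,  1.44])]
push 1.0 0 [None, None, array([-0.12, -0.29,  2.04,  0.05,  0.82, -1.66])]
push 1.0 1 [None, None, array([-0.12, -0.29,  2.04,  0.05,  0.82,  1.48])]
push 1.2 0 [None, array([-0.13, -0.63,  2.23,  0.03,  1.18, -1.66]), array([-0.11, -0.14,  1.86,  0.02,  1.05, -1.63])]
push 1.2 1 [None, array([-0.13, -0.63,  2.23,  0.03,  1.18,  1.48]), array([-0.11, -0.14,  1.86,  0.02,  1.05,  1.51])]
0.15
```

```bash
python3 - <<'E'
from bench import *
from h import *
np.set_printoptions(precision=3,suppress=True)
for n in("scene0","side0"):
    d=load(n);C=cloud(d)
    m=(C[...,2]>.03)&(C[...,2]<.3)&(C[...,0]>.3)&(C[...,0]<.9)&(C[...,1]>.3)&(C[...,1]<.8)
    k,l,st,ce=cv2.connectedComponentsWithStats(m.astype(np.uint8))
    for i in range(1,k):
        if st[i,4]>15:P=C[l==i];print(n,ce[i],st[i,4],P.min(0),P.max(0))
s=state();print(s["ee_pos"])
q0=s["joint_pos"]
for x,z in((-.16,.2),(-.13,.12),(-.11,.045),(-.03,.045),(-.03,.2)):
    print(x,z,W(x,.14,z),inverse_kinematics(W(x,.14,z),quat(.6,0)))
E
```

```text
scene0 [158.995 296.245] 200 [0.621 0.458 0.037] [0.658 0.494 0.255]
side0 [103.476  58.689] 164 [0.416 0.693 0.033] [0.435 0.8   0.274]
side0 [186.871  83.293] 294 [0.625 0.454 0.031] [0.664 0.498 0.253]
[0.258 0.541 0.23 ]
-0.16 0.2 [0.549 0.118 0.2  ] [ 0.346 -0.81   2.247 -0.452  0.826 -1.019]
-0.13 0.12 [0.579 0.116 0.12 ] [ 0.31  -0.652  2.302 -0.529  0.62  -0.916]
-0.11 0.045 [0.599 0.115 0.045] [ 0.289 -0.462  2.324 -0.717  0.435 -0.703]
-0.03 0.045 [0.678 0.111 0.045] [ 0.225 -0.203  2.128 -0.727  0.348 -0.715]
-0.03 0.2 [0.678 0.111 0.2  ] [ 0.225 -0.388  1.981 -0.393  0.633 -1.089]
```

```bash
python3 - <<'E'
from bench import *
from h import *
np.set_printoptions(precision=3,suppress=True)
close()
move_to(W(-.16,.14,.2),quat(.6,0))
move_l(W(-.13,.14,.12),speed=.1)
hold(.3)
s=state();print(s["time"],s["ee_pos"],s["ft_force"],s["finger_gap"])
for n in("scene","side","wrist"):
    d=get_image(n);pickle.dump(d,open(n+"1.pkl","wb"))
    f=d["frame"]
    if n!="wrist":
        p=proj(d,W(-.1,.05,.08))[0].astype(int);x,y=max(p[0]-60,0),max(p[1]-45,0);f=cv2.resize(f[y:y+90,x:x+120],None,fx=5,fy=5,interpolation=cv2.INTER_CUBIC);print(n,x,y)
    cv2.imwrite(f"pics/{n}1.png",f)
E
```

```text
4.65 [0.579 0.116 0.121] [-0.06  -0.528 -0.012] 0.0003358941577025075
scene 181 171
side 184 127
```

View pics/scene1.png

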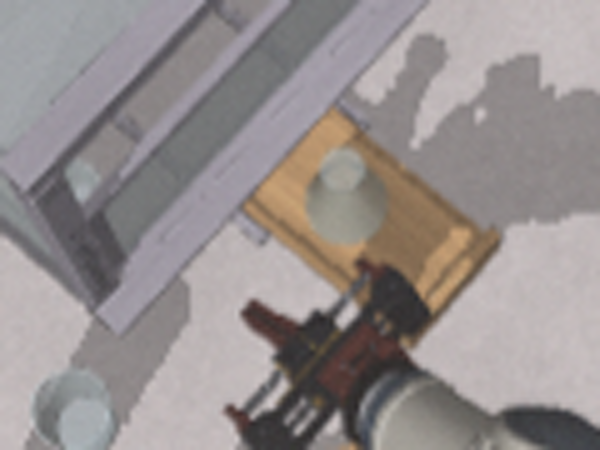

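View pics/side1.png

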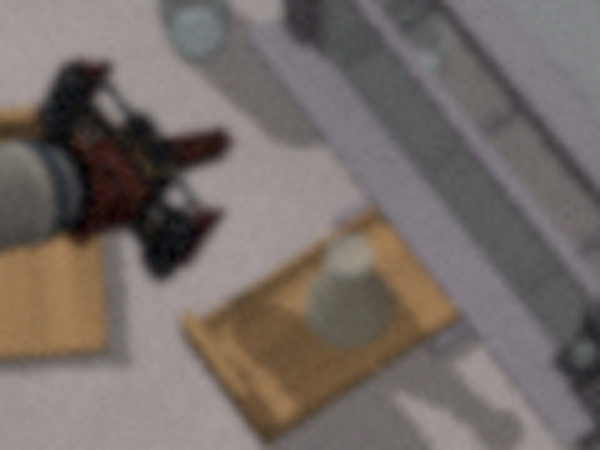

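View pics/wrist1.png

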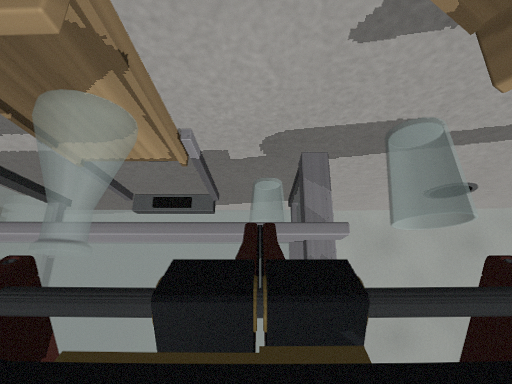

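Scene crop: fingers closed, in front of the ledge's left half, clear of flask (345,200) and beaker (75,410). The side and wrist views show a free gap. Next I go under the ledge and raise it.

```bash
python3 - <<'E'
from bench import *
from h import *
np.set_printoptions(precision=2,suppress=True)
move_l(W(-.11,.14,.045),speed=.08)
move_l(W(-.03,.14,.045),speed=.06);hold(.3)
s=state();print(s["time"],s["ee_pos"],s["ft_force"]);b=s["ft_force"].copy()
z=.045
while z<.075:
    z+=.003;move_l(W(-.03,.14,z),speed=.03);s=state();f=s["ft_force"]-b;print(round(z,4),s["ee_pos"][2].round(4),f,round(s["time"],2))
    if f[2]<-1.5: break
d=get_image("wrist");cv2.imwrite("pics/wrist2.png",d["frame"]);pickle.dump(b,open("b.pkl","wb"))
E
```

```text
7.7 [0.68 0.11 0.05] [-0.11 -0.07  0.25]
0.048 0.0486 [ 0.58  0.2  -0.44] 7.95
0.051 0.0515 [ 0.17  0.88 -0.48] 8.2
0.054 0.0544 [ 0.22  0.32 -0.19] 8.45
0.057 0.0575 [ 0.67 -0.84 -0.38] 8.7
0.06 0.0603 [ 0.17  0.03 -0.07] 8.95
0.063 0.0626 [-1.94 -1.22 -0.48] 9.2
0.066 0.0656 [-4.56  0.03 -1.35] 9.45
0.069 0.0691 [-4.31  0.44 -1.44] 9.7
0.072 0.0725 [-3.74 -0.44 -1.48] 9.95
0.075 0.0756 [-2.78 -0.1  -1.1 ] 10.2
```

View pics/wrist2.png

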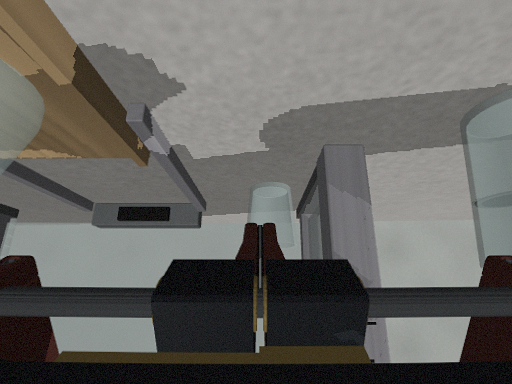

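```bash
cat >> h.py <<'E'
def ledge_z(d):
    C=(cloud(d)-O)@R;out=[]
    for y0,y1 in((-.19,-.09),(-.06,.05)):
        m=(C[...,0]>-.04)&(C[...,0]<-.01)&(C[...,1]>y0)&(C[...,1]<y1)&(C[...,2]>.05)&(C[...,2]<.26)
        out.append((round(float(np.median(C[m][:,2])),4),int(m.sum())))
    return out
E
python3 - <<'E'
from bench import *
from h import *
print(ledge_z(load("scene0")),ledge_z(load("side0")))
for n in("scene","side"):
    d=get_image(n);pickle.dump(d,open(n+"2.pkl","wb"));print(ledge_z(d))
    f=d["frame"];p=proj(d,W(-.05,.1,.08))[0].astype(int);x,y=max(p[0]-60,0),max(p[1]-45,0);f=cv2.resize(f[y:y+90,x:x+120],None,fx=6,fy=6,interpolation=cv2.INTER_CUBIC);cv2.imwrite(f"pics/{n}2.png",f)
E
```

```text
[(0.101, 215), (0.0993, 205)] [(0.0983, 197), (0.0984, 191)]
[(0.1148, 211), (0.1131, 182)]
[(0.1141, 190), (0.114, 188)]
```

View pics/side2.png

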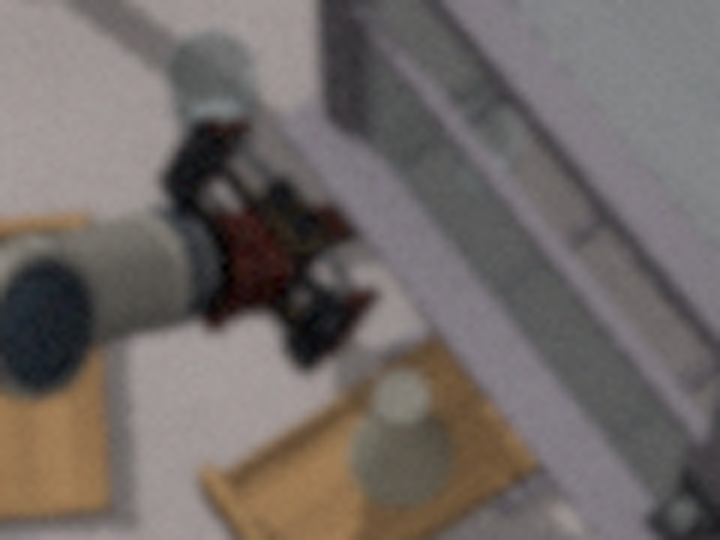

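View pics/scene2.png

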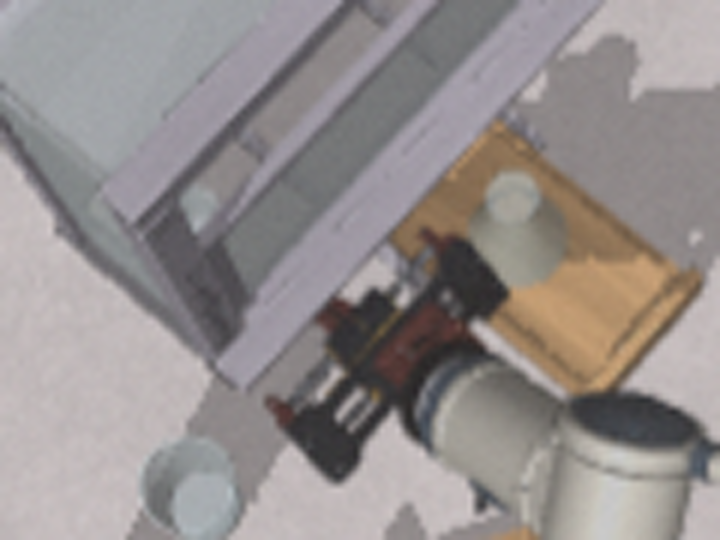

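The sash has risen with the finger: ledge top went from 0.100 to 0.114. There is an odd backward force, so I'll ease the tip back a little and see.

```bash
python3 - <<'E'
from bench import *
from h import *
np.set_printoptions(precision=2,suppress=True)
b=pickle.load(open("b.pkl","rb"))
for x in(-.031,-.032,-.034,-.036):
    move_l(W(x,.14,.075),speed=.02);hold(.1);s=state();print(x,(s["ee_pos"]-W(x,.14,.075))*1000,s["ft_force"]-b)
for z in(.078,.081,.084,.088):
    move_l(W(-.036,.14,z),speed=.03);s=state();print(z,(s["ee_pos"]-W(-.036,.14,z))*1000,s["ft_force"]-b,s["time"])
print(ledge_z(get_image("scene")),ledge_z(get_image("side")))
E
```

```text
-0.031 [0.34 0.11 0.69] [-0.37  0.16 -0.39]
-0.032 [0.02 0.04 0.06] [0.48 0.66 0.17]
-0.034 [-0.02  0.02  0.03] [ 0.04 -0.1  -0.28]
-0.036 [-0.02  0.04  0.03] [-0.28 -0.29 -0.95]
0.078 [0.23 0.06 0.6 ] [ 0.5   0.24 -0.16] 12.0
0.081 [-0.13 -0.1  -0.16] [-1.43  1.62 -0.43] 12.25
0.084 [-0.3  -0.15 -0.45] [-2.87 -0.6  -1.84] 12.5
0.088 [-0.03 -0.03  0.15] [-3.47  0.5  -2.17] 12.7833
[(0.1231, 207), (0.1206, 179)] [(0.1216, 189), (0.1208, 193)]
```

```bash
python3 - <<'E'
from bench import *
from h import *
np.set_printoptions(precision=2,suppress=True)
for t in(.2,.3,.4,.5):
    print(t,[inverse_kinematics(W(x,.14,z),quat(t,0)) for x,z in((-.06,.075),(-.03,.085),(-.03,.14),(-.03,.2))])
E
```

```text
0.2 [array([ 0.29, -0.23,  2.36,  3.95,  0.48,  0.9 ]), array([ 0.26, -0.17,  2.28,  3.92,  0.45,  0.91]), array([ 0.26, -0.31,  2.27,  4.19,  0.36,  0.62]), array([ 0.26, -0.42,  2.24,  4.6 ,  0.31,  0.18])]
0.3 [array([ 0.28, -0.3 ,  2.33,  4.29,  0.35,  0.55]), array([ 0.26, -0.23,  2.26,  4.27,  0.33,  0.56]), None, array([ 0.26, -0.44,  2.19, -1.15,  0.33, -0.35])]
0.4 [array([ 0.27, -0.34,  2.3 , -1.47,  0.3 ,  0.02]), array([ 0.25, -0.26,  2.22, -1.46,  0.28,  0.  ]), array([ 0.25, -0.36,  2.18, -1.04,  0.32, -0.43]), array([ 0.25, -0.44,  2.13, -0.77,  0.41, -0.73])]
0.5 [array([ 0.26, -0.35,  2.24, -0.95,  0.34, -0.49]), array([ 0.24, -0.28,  2.17, -0.92,  0.32, -0.54]), array([ 0.24, -0.36,  2.12, -0.68,  0.41, -0.79]), array([ 0.24, -0.42,  2.06, -0.54,  0.51, -0.95])]
```

```bash
python3 - <<'E'
from bench import *
from h import *
np.set_printoptions(precision=2,suppress=True)
b=pickle.load(open("b.pkl","rb"))
z=.088
while z<.149:
    z=min(z+.006,.15);move_l(W(-.036,.14,z),speed=.035);s=state();f=s["ft_force"]-b;print(round(z,3),f,np.linalg.norm(f).round(1),round(s["time"],2))
    if np.linalg.norm(f)>9: print("high");break
print(ledge_z(get_image("scene")),ledge_z(get_image("side")))
E
```

```text
0.094 [-2.64 -0.64 -1.32] 3.0 13.21
0.1 [-2.54 -0.56 -1.03] 2.8 13.53
0.106 [-2.03 -0.55 -1.01] 2.3 13.86
0.112 [-2.43 -1.58 -1.24] 3.1 14.18
0.118 [-2.29  0.51 -1.76] 2.9 14.51
0.124 [-2.75 -0.15 -0.75] 2.9 14.83
0.13 [-1.91  0.27 -1.58] 2.5 15.16
0.136 [-0.98  0.16 -1.32] 1.7 15.48
0.142 [-1.63 -0.43 -1.52] 2.3 15.81
0.148 [-1.34 -1.29 -1.75] 2.5 16.13
0.15 [-3.34  0.26 -2.17] 4.0 16.38
[(0.1849, 197), (0.183, 191)] [(0.1846, 194), (0.1839, 205)]
```

```bash
python3 - <<'E'
from bench import *
from h import *
np.set_printoptions(precision=2,suppress=True)
b=pickle.load(open("b.pkl","rb"))
move_l(W(-.045,.14,.132),speed=.06)
move_l(W(-.045,.14,.132),speed=.05,orientation=quat(.4,0)) if False else move_to(W(-.045,.14,.130),quat(.4,0))
move_l(W(-.028,.14,.132),speed=.04);hold(.2);s=state();b=s["ft_force"].copy();pickle.dump(b,open("b2.pkl","wb"));print(s["time"],s["ee_pos"],b,s["joint_pos"])
z=.132
while z<.159:
    z+=.003;move_l(W(-.028,.14,z),speed=.03);s=state();f=s["ft_force"]-b;print(round(z,3),f,np.linalg.norm(f).round(1),round(s["time"],2))
    if np.linalg.norm(f)>8 : break
print(ledge_z(get_image("scene")),ledge_z(get_image("side")))
E
```

```text
18.3667 [0.68 0.11 0.13] [-0.14 -0.78  0.01] [ 0.25 -0.34  2.19 -1.1   0.31 -0.37]
0.135 [ 0.28  0.58 -0.34] 0.7 18.62
0.138 [-0.32  1.92  0.03] 1.9 18.87
0.141 [ 0.33  0.37 -1.2 ] 1.3 19.12
0.144 [-0.02 -0.14  0.73] 0.7 19.37
0.147 [ 0.31  0.36 -0.24] 0.5 19.62
0.15 [-0.1   0.96 -0.13] 1.0 19.87
0.153 [-0.92  0.76 -0.6 ] 1.3 20.12
0.156 [-1.6   0.85 -1.22] 2.2 20.37
0.159 [-1.85  0.25 -1.4 ] 2.3 20.62
[(0.1925, 198), (0.1906, 193)] [(0.192, 186), (0.1913, 199)]
```

```bash
python3 - <<'E'
from bench import *
from h import *
np.set_printoptions(precision=2,suppress=True)
b=pickle.load(open("b2.pkl","rb"))
z=.159
while z<.192:
    z+=.0015 if z<.167 else .001;move_l(W(-.028,.14,z),speed=.015);s=state();f=s["ft_force"]-b;print(round(z,4),s["ee_pos"][2].round(4),f,np.linalg.norm(f).round(1),round(s["time"],2))
    if np.linalg.norm(f)>8 or f[2]<-6.: break
print(z,ledge_z(get_image("scene")),ledge_z(get_image("side")))
E
```

```text
0.1605 0.1606 [-1.58  0.01 -0.84] 1.8 20.97
0.162 0.1622 [-2.79  0.27 -1.27] 3.1 21.22
0.1635 0.1638 [-2.48  0.53 -1.15] 2.8 21.47
0.165 0.1653 [-2.24 -0.71 -1.09] 2.6 21.72
0.1665 0.1668 [-2.63  0.48 -1.93] 3.3 21.97
0.168 0.1683 [-2.53  0.57 -1.42] 3.0 22.22
0.169 0.1691 [-1.65 -0.08 -1.2 ] 2.0 22.47
0.17 0.1701 [-2.07  0.9  -2.76] 3.6 22.72
0.171 0.1711 [-0.98  0.42 -1.97] 2.2 22.97
0.172 0.1722 [-1.79  0.33 -1.52] 2.4 23.22
0.173 0.1728 [-0.44  0.18 -2.81] 2.9 23.47
0.174 0.1734 [ 0.76  1.38 -4.24] 4.5 23.72
0.175 0.1741 [ 1.69  1.03 -5.75] 6.1 23.97
0.176 0.1749 [ 1.14  2.99 -7.74] 8.4 24.22
0.17600000000000002 [(0.2073, 192), (0.2059, 192)] [(0.2064, 199), (0.206, 207)]
```

```bash
python3 - <<'E'
from bench import *
from h import *
np.set_printoptions(precision=2,suppress=True)
b=pickle.load(open("b2.pkl","rb"))
move_l(W(-.028,.14,.177),speed=.01);hold(.5);f=state()["ft_force"]-b;print(f,np.linalg.norm(f))
hold(.2);print(state()["ft_force"]-b,state()["time"])
# release straight down, small steps then away
move_l(W(-.028,.14,.150),speed=.03);hold(.1);print(state()["ft_force"]-b)
print(ledge_z(get_image("scene")),ledge_z(get_image("side")))
move_l(W(-.11,.14,.150),speed=.08)
print(ledge_z(get_image("scene")),ledge_z(get_image("side")),state()["time"])
d=get_image("scene")
E
```

```text
[ -0.99   1.45 -12.69] 12.81283223533602
[ -1.93   0.82 -12.42] 25.2667
[-0.31  0.68 -0.42]
[(0.2059, 198), (0.205, 197)] [(0.2054, 198), (0.2051, 209)]
[(0.2062, 193), (0.2044, 195)] [(0.2055, 200), (0.205, 211)] 27.7917
```

```bash
python3 - <<'E'
from bench import *
from h import *
np.set_printoptions(precision=3,suppress=True)
a,b=get_image("scene"),get_image("side")
for n,d in(("scene",a),("side",b)):
    hsv=cv2.cvtColor(d["frame"],cv2.COLOR_BGR2HSV);m=cv2.inRange(hsv,(8,70,60),(25,255,255))
    C=(cloud(d)-O)@R
    q=C[(m>0)&(C[...,0]>-.3)&(C[...,0]<-.18)&(abs(C[...,1])<.1)&(C[...,2]>.04)]
    r=cv2.minAreaRect(q[:,:2].astype(np.float32));print(n,len(q),np.median(q,0),r)
for p,t in(((-.2,.14,.2),1.0),((-.27,0,.15),1.2),((-.265,0,.031),1.2),((-.09,0,.031),1.2)): print(inverse_kinematics(W(*p),quat(t,0)))
E
```

```text
scene 95 [-0.22   0.011  0.049] ((-0.21902737021446228, 0.015998855233192444), (0.14397752285003662, 0.0444868840277195), 74.43544006347656)
side 98 [-0.215 -0.     0.049] ((-0.22788327932357788, 0.028370946645736694), (0.05350065231323242, 0.17988312244415283), 23.7067813873291)
[ 0.282 -0.626  1.976 -0.188  1.253 -1.226]
[-0.142 -0.769  2.092  0.033  1.449 -1.658]
[-0.141 -0.733  2.282  0.034  1.223 -1.664]
[-0.109 -0.139  1.856  0.023  1.055 -1.635]
```

```bash
python3 - <<'E'
from bench import *
from h import *
np.set_printoptions(precision=2,suppress=True)
move_to(W(-.2,.14,.2),quat(1.0,0))
move_to(W(-.27,0,.15),quat(1.2,0))
gripper_open()
move_l(W(-.265,0,.031),speed=.1);hold(.3)
s=state();print(s["time"],s["ee_pos"],s["ft_force"],s["finger_gap"]);pickle.dump(s["ft_force"],open("b3.pkl","wb"))
for n in("scene","side"):
    d=get_image(n);f=d["frame"];p=proj(d,W(-.17,0,.05))[0].astype(int);x,y=p[0]-50,p[1]-40;cv2.imwrite(f"pics/{n}3.png",cv2.resize(f[y:y+80,x:x+100],None,fx=6,fy=6,interpolation=cv2.INTER_CUBIC))
cv2.imwrite("pics/wrist3.png",get_image("wrist")["frame"])
E
```

```text
32.4333 [ 0.44 -0.02  0.03] [0.3  0.9  0.39] 0.08776394900906227
```

View pics/side3.png

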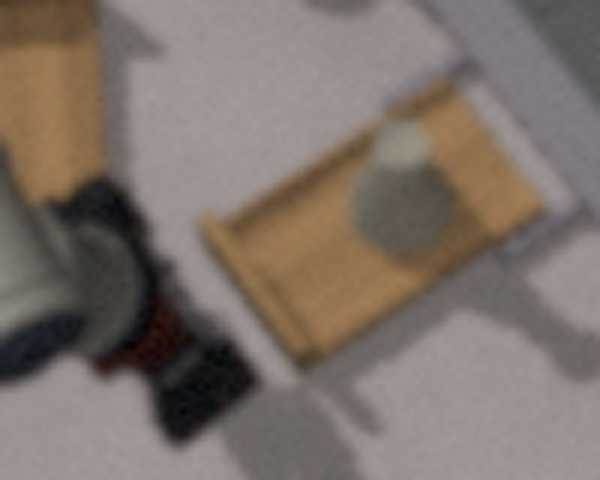

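View pics/wrist3.png

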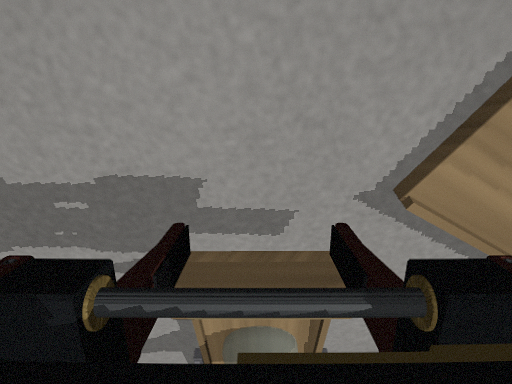

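Wrist view: the target tray's board (columns 185–335, row 260) is centred on the fingers (mid 260). This is the flask-bearing tray, the farthest right. Now I push slowly and watch the force.

```bash
python3 - <<'E'
from bench import *
from h import *
np.set_printoptions(precision=2,suppress=True)
b=pickle.load(open("b3.pkl","rb"))
x=-.265
while x<-.1105:
    x+=.005 if x>-.205 or x<-.25 else .003
    move_l(W(x,0,.031),speed=.02 if x<-.2 else .03);s=state();f=R.T@(s["ft_force"]-b)
    print(round(x,4),f,round(s["time"],2))
    if np.linalg.norm(f)>11: print("HIGH");break
E
```

```text
-0.26 [ 0.01 -1.15 -0.69] 32.98
-0.255 [ 0.29 -0.49 -0.1 ] 33.38
-0.25 [-0.25 -1.1  -0.49] 33.78
-0.247 [ 0.12  0.01 -0.91] 34.08
-0.244 [ 0.23 -1.46 -0.77] 34.38
-0.241 [ 0.35 -0.36 -1.35] 34.68
-0.238 [-1.13 -0.11 -0.35] 34.98
-0.235 [-0.83 -0.51 -0.43] 35.28
-0.232 [-0.17 -2.1  -0.95] 35.58
-0.229 [-1.68 -1.79 -1.2 ] 35.88
-0.226 [-1.37 -0.25 -1.25] 36.18
-0.223 [-0.68 -0.63 -1.91] 36.48
-0.22 [-1.45 -1.14 -1.26] 36.78
-0.217 [-1.35 -0.31 -0.74] 37.08
-0.214 [-1.07 -1.11 -1.44] 37.38
-0.211 [-0.95 -1.77 -0.61] 37.68
-0.208 [-0.29 -0.78 -1.44] 37.98
-0.205 [-0.93 -0.71 -1.05] 38.28
-0.2 [-0.57 -0.47  0.15] 38.6
-0.195 [ 0.45 -0.67 -0.54] 38.92
-0.19 [-1.33 -1.04 -0.86] 39.23
-0.185 [ 0.39 -1.09 -0.07] 39.55
-0.18 [-2.1  -1.39  0.14] 39.87
-0.175 [-0.79 -0.78 -0.29] 40.18
-0.17 [-0.67 -0.36  0.21] 40.5
-0.165 [-0.71 -1.04 -0.72] 40.82
-0.16 [ 0.07 -0.94 -1.09] 41.13
-0.155 [-0.7  -0.16 -1.44] 41.45
-0.15 [-0.73 -1.19 -0.41] 41.77
-0.145 [ 0.37 -1.41 -0.35] 42.08
-0.14 [-1.54 -0.35 -0.01] 42.4
-0.135 [-1.08 -0.5  -0.38] 42.72
-0.13 [ 0.89 -0.76 -0.78] 43.03
-0.125 [-0.62 -1.4  -0.28] 43.35
-0.12 [-0.1  -0.91  0.03] 43.67
-0.115 [-1.12 -0.48 -0.37] 43.98
-0.11 [-1.45 -0.76 -1.13] 44.3
```

```bash
python3 - <<'E'
from bench import *
from h import *
np.set_printoptions(precision=3,suppress=True)
for n in("scene","side"):
    d=get_image(n);f=d["frame"];p=proj(d,W(-.1,0,.05))[0].astype(int);x,y=p[0]-60,p[1]-45;cv2.imwrite(f"pics/{n}4.png",cv2.resize(f[y:y+90,x:x+120],None,fx=6,fy=6,interpolation=cv2.INTER_CUBIC))
    print(ledge_z(d))
cv2.imwrite("pics/wrist4.png",get_image("wrist")["frame"])
E
```

```text
[(0.2057, 194), (0.2048, 195)]
[(0.2064, 201), (0.2051, 210)]
```

View pics/scene4.png

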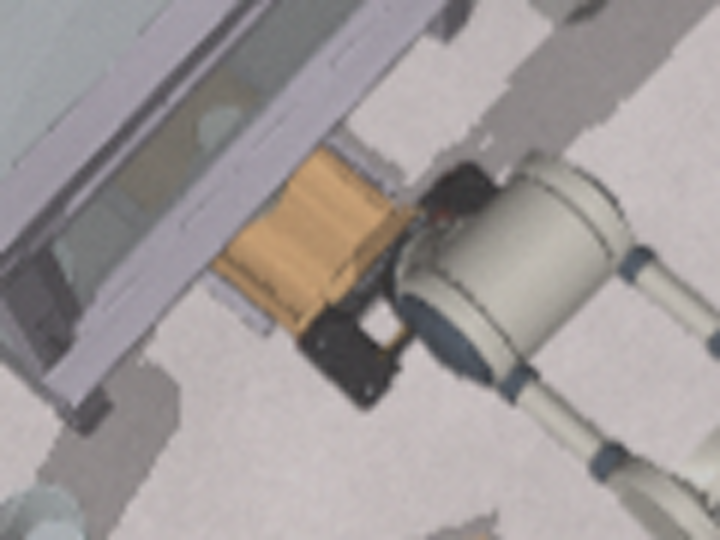

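View pics/wrist4.png

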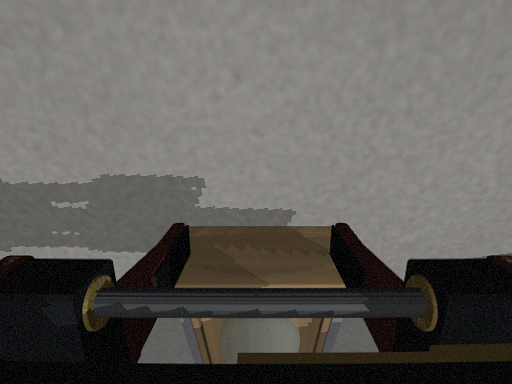

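View pics/side4.png

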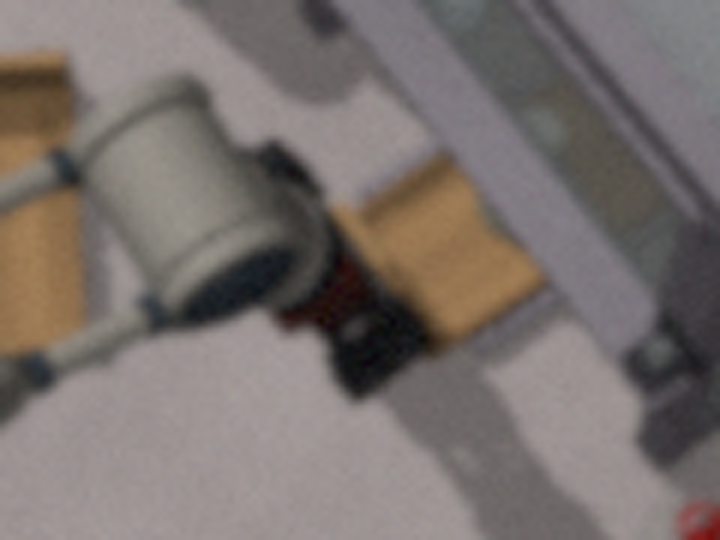

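Scene crop: the tray is half in, straight, with the flask standing at (225,125) behind the ledge. I keep pushing with finer steps.

```bash
python3 - <<'E'
from bench import *
from h import *
np.set_printoptions(precision=2,suppress=True)
b=pickle.load(open("b3.pkl","rb"))
x=-.11
while x<-.076:
    x+=.003 if x<-.1 else .001
    move_l(W(x,0,.031),speed=.02 if x<-.1 else .01);s=state();f=R.T@(s["ft_force"]-b);e=R.T@(s["ee_pos"]-O)
    print(round(x,4),e,f,round(s["time"],2))
    if f[0]<-8 or np.linalg.norm(f)>10: print("contact");break
E
```

```text
-0.107 [-0.11  0.    0.03] [-2.49 -1.48 -0.15] 44.75
-0.104 [-0.1   0.    0.03] [-2.42 -0.95 -0.3 ] 45.05
-0.101 [-0.1  -0.    0.03] [-1.5  -0.71 -0.08] 45.35
-0.098 [-0.1  -0.    0.03] [-1.42 -1.83  0.25] 45.8
-0.097 [-0.1  -0.    0.03] [-3.02 -0.46  0.87] 46.05
-0.096 [-0.1   0.    0.03] [-4.79 -0.93  1.86] 46.3
-0.095 [-0.1  -0.    0.03] [-8.18 -1.5   3.53] 46.55
contact
```

```bash
python3 - <<'E'
from bench import *
from h import *
np.set_printoptions(precision=4,suppress=True)
b=pickle.load(open("b3.pkl","rb"))
move_l(W(-.0945,0,.031),speed=.01);hold(.4);s=state();print(R.T@(s["ft_force"]-b),R.T@(s["ee_pos"]-O),s["time"])
move_l(W(-.12,0,.031),speed=.04)
move_to(W(-.2,0,.16),quat(1.2,0));hold(.2)
for n in("scene","side"):
    d=get_image(n);pickle.dump(d,open(n+"5.pkl","wb"));f=d["frame"];p=proj(d,W(-.03,0,.05))[0].astype(int);x,y=p[0]-50,p[1]-38;print(n,x,y);cv2.imwrite(f"pics/{n}5.png",cv2.resize(f[y:y+75,x:x+100],None,fx=8,fy=8,interpolation=cv2.INTER_CUBIC))
    print(ledge_z(d))
d=get_image("wrist");pickle.dump(d,open("wrist5.pkl","wb"));cv2.imwrite("pics/wrist5.png",d["frame"]);print(state()["time"])
E
```

```text
[-8.9507 -1.6392  4.7252] [-0.0952 -0.      0.0309] 47.2
scene 187 161
[(0.2063, 193), (0.2051, 194)]
side 215 137
[(0.2055, 193), (0.2059, 204)]
49.0
```

View pics/scene5.png

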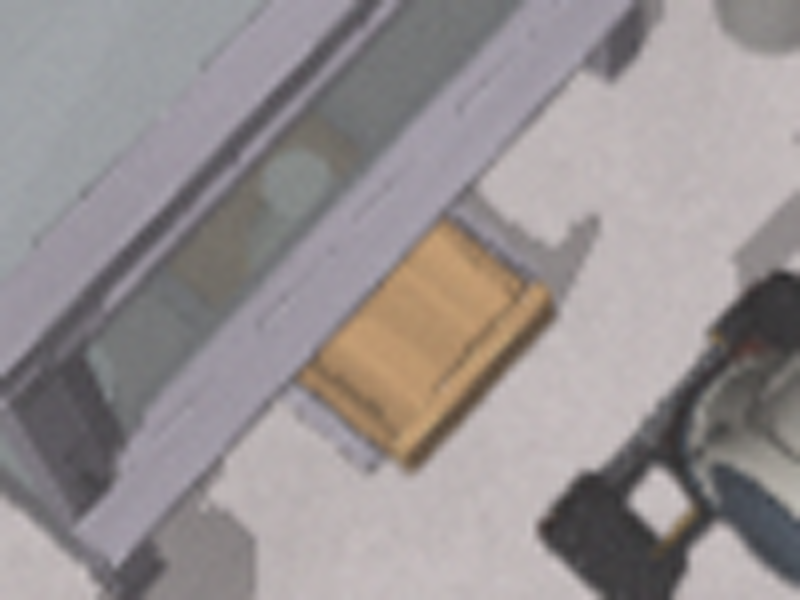

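View pics/side5.png

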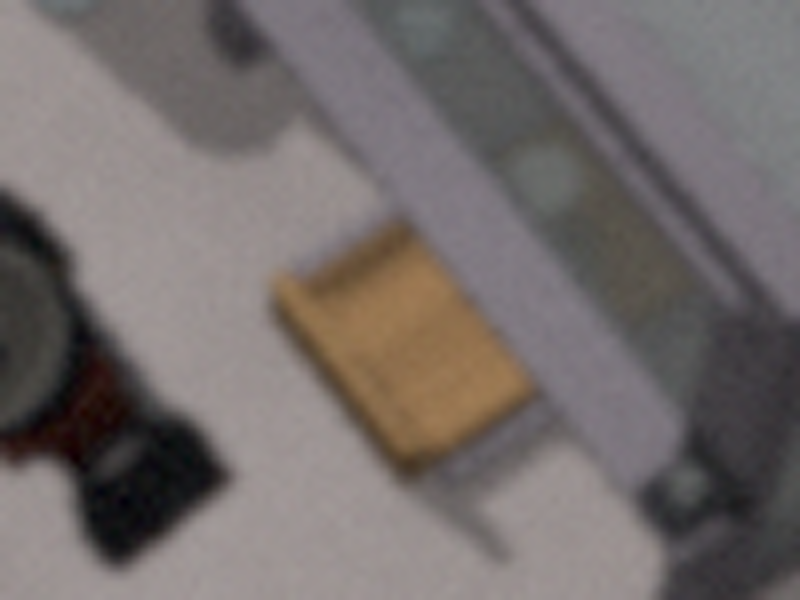

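View pics/wrist5.png

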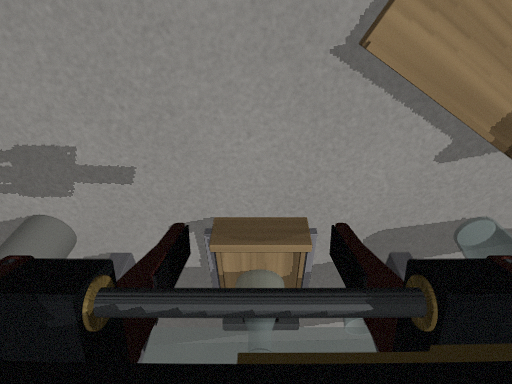

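```bash
python3 - <<'E'
from h import *
np.set_printoptions(precision=4,suppress=True)
for n in("scene5","side5","wrist5"):
    d=load(n);hsv=cv2.cvtColor(d["frame"],cv2.COLOR_BGR2HSV);m=cv2.inRange(hsv,(8,70,50),(25,255,255))>0
    C=(cloud(d)-O)@R
    q=C[m&(C[...,0]>-.13)&(C[...,0]<-.03)&(abs(C[...,1])<.07)&(C[...,2]>.042)&(C[...,2]<.056)]
    # per-y bins mid of x range
    print(n,len(q),np.median(q,0),np.percentile(q[:,0],[3,97]),"slope",np.polyfit(q[:,1],q[:,0],1))
    # rails: z .006-.016, |y| 62..78 near x<-.05
    r=C[(~m)&(abs(abs(C[...,1])-.069)<.006)&(C[...,2]>.008)&(C[...,2]<.017)&(C[...,0]>-.12)&(C[...,0]<.0)]
    print("  rail",len(r),np.percentile(r[:,0],[2,10,50]) if len(r) else None, "ledge front")
    l=C[(abs(C[...,1])<.15)&(C[...,2]>.19)&(C[...,2]<.215)&(C[...,0]<0)&(C[...,0]>-.1)]
    if len(l): print("  ledge x",np.percentile(l[:,0],[3,97]))
d=load("wrist5");f=d["frame"][200:310,180:340];cv2.imwrite("pics/wrist5c.png",cv2.resize(f,None,fx=5,fy=5,interpolation=cv2.INTER_CUBIC))
E
```

```text
scene5 72 [-0.0787 -0.002   0.048 ] [-0.0857 -0.0724] slope [ 0.0059 -0.0792]
  rail 38 [-0.0851 -0.0626 -0.0342] ledge front
  ledge x [-0.0493 -0.0068]
side5 81 [-0.0733 -0.0033  0.0481] [-0.0778 -0.0654] slope [-0.0122 -0.0724]
  rail 36 [-0.0619 -0.0533 -0.0259] ledge front
  ledge x [-0.0433 -0.0011]
wrist5 1078 [-0.0809 -0.0009  0.0485] [-0.0833 -0.0726] slope [ 0.0016 -0.0795]
  rail 393 [-0.0635 -0.0608 -0.028 ] ledge front
```

View pics/wrist5c.png

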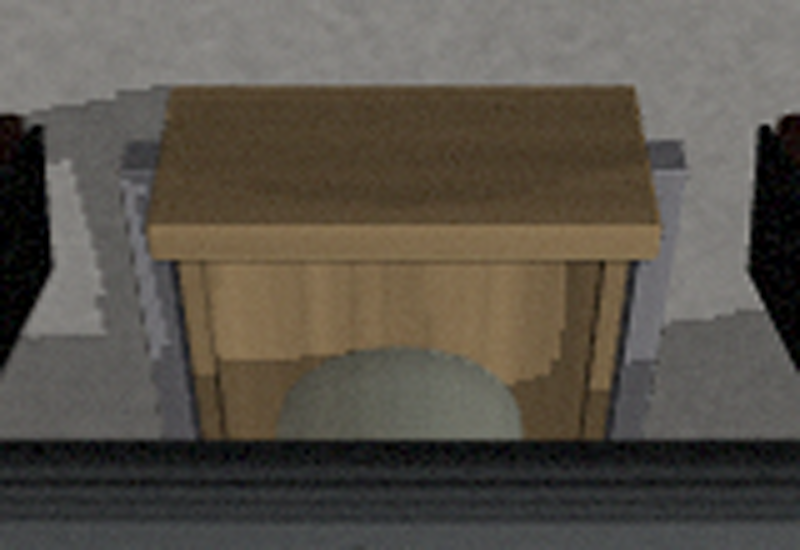

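```bash
python3 - <<'E'
from h import *
np.set_printoptions(precision=4,suppress=True)
d=load("wrist5")
P=lambda x,y,z:((onplane(d,[[180+x/5-.5,200+y/5-.5]],z)-O)@R)[0]
print("board bottom",P(170,87,0),P(632,87,0));print("rail bottom",P(140,143,0),P(668,143,0))
print("rail top",P(140,170,.012),P(668,170,.012));print("board top",P(150,224,.05),P(658,224,.05),"far",P(150,260,.05))
E
```

```text
board bottom [-0.0825 -0.0607  0.    ] [-0.0824  0.0581  0.    ]
rail bottom [-0.0627 -0.0706  0.    ] [-0.0625  0.0696  0.    ]
rail top [-0.0646 -0.0687  0.012 ] [-0.0644  0.0676  0.012 ]
board top [-0.0852 -0.0585  0.05  ] [-0.085   0.0573  0.05  ] far [-0.073  -0.0598  0.05  ]
```

The wrist view puts the board 19.8–20.6 mm in front of the rail mouths; home is 20 mm. One last check of the bystanders and flask before I hand it in.

```bash
python3 - <<'E'
from h import *
np.set_printoptions(precision=3,suppress=True)
B={"beaker":(.66,.26,.06),"bottle":(.62,-.313,.06),"cyl":(.64,.476,.06)}
for n in("scene","side"):
    for k,(x,y,r) in B.items():
        o=[]
        for t in"05":
            C=cloud(load(n+t));m=(np.hypot(C[...,0]-x,C[...,1]-y)<r)&(C[...,2]>.03)&(C[...,2]<.3);o.append(C[m].mean(0)[:2])
        print(n,k,*o)
    C=(cloud(load(n+"5"))-O)@R
    m=(C[...,2]>.09)&(C[...,2]<.135)&(abs(C[...,0]-.045)<.06)&(abs(C[...,1])<.06);print("flask top",m.sum(),np.median(C[m],0) if m.any() else None)
    a=cv2.absdiff(load(n+"0")["frame"],load(n+"5")["frame"]).max(-1)
from bench import *
job_done();print(state()["time"])
E
```

```text
scene beaker [0.665 0.261] [0.665 0.261]
scene bottle [ 0.622 -0.3  ] [ 0.622 -0.3  ]
scene cyl [0.632 0.474] [0.632 0.474]
flask top 0 None
side beaker [0.667 0.262] [0.666 0.262]
side bottle [ 0.625 -0.322] [ 0.625 -0.322]
side cyl [0.642 0.468] [0.642 0.468]
flask top 0 None
the job is handed in; nothing more can be done
the job is handed in; nothing more can be done
```

I raised the sash onto the rubber foot, slid the flask-bearing tray home, and handed the job in at about 49 s of the 72 s allowed.

**Sash:** I pushed up under the left half of the ledge with the closed fingers. The vertical force rose from about 1.5–2 N while sliding to 12.5 N at the foot, held for 0.7 s, with a total push of about 13 N. After I let go, the ledge top stayed at about 0.2055 m in every later picture. I could not measure the force still holding it against the foot.

**Tray:** I pushed it in small steps with the open fingers, never above about 11 N, until the force climbed steadily in the way the pad should. The wrist picture put the board 19.8 to 20.6 mm in front of the rail mouths, where 20 mm means fully home. The tray was straight to within measurement.

**Flask and other things:** The flask looked upright on the tray in all three cameras, but the depth check of its top gave no points through the clear panel, so that rests on the pictures alone. Beaker, wash bottle and cylinder had not moved. I did not re-measure the dish, spatula, inner beaker or spare flask; the arm never went near them.

**Disagreement:** The scene and side cameras differed by about 6 mm along the hood's depth, so I used their average and let the contact forces decide the final positions.

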